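# Clamp the tube rack on the bead shaker with its ratchet screw

## Task

Clamp the yellow tube rack on the bead shaker: the ratchet on the clamp screw is set to loosen, so throw its red pawl lever over to tighten (clockwise seen from above), then pump the black grip back and forth until the pressure plate holds the tubes firmly, but do not force it. Leave the lever on tighten, let go, and leave the flask, bottle, cooling block and timer around it where they stand.

Things in the scene. Friction and masses are not known exactly. Their poses are not given: they have to be found in the camera images.
- shaker: low white bead shaker with a dark blue band, fixed to the bench, 260 x 300 x 70 mm, with two steel columns and a blue bridge bar across them (along its y, top 190 mm up). Origin under its centre, on the clamp screw's axis; front faces its -x. Heights given here are above the bench at the start: all that rides on the screw goes down with it, up to 7 mm.
- rack: yellow tube rack, 85 x 127 x 40 mm, in a pocket of the shaker under the pressure plate; it stays there. It carries the capped tubes the plate presses on. How far the caps stand up differs by 3.5 mm from load to load and is hidden under the plate: only the feel at the grip tells when the plate is down on them. Origin under its centre.
- clamp: all that rides on the clamp screw: pressure plate (95 x 250 mm), screw, ratchet, handle. Origin on the screw's axis at the pad's underside, 1 to 4.5 mm above the caps at the start. It goes down 10 mm per turn (1.6 mm per rad) clockwise seen from above. Once on the caps the clamping force rises by about 330 N per rad; friction holds up to about 350 N, above that it springs back when let go.
- screw_axis (a point): top centre of the brass cap on the clamp screw, on the upright axis about which the handle swings, 240 mm up
- handle (a joint): angle of the ratchet handle (rad): 0 with the bar pointing to the shaker's front, growing anticlockwise seen from above; it can swing right round. Bar 14 mm wide, 12 thick, top 223 mm up. The way the lever is set it takes the screw along; the other way it clicks back with a light drag, a click every 0.26 rad (up to one click is lost when a stroke begins).
- grip_mid (a point): middle of the upright black grip at the bar's end, a round sleeve 26 mm in diameter, 226 to 276 mm up, 155 mm from the screw's axis; it revolves, so the hand need not turn. Force along the arc while driving: 4.5 N free, 6 N just firm (150 N clamping), 7 to 9 N well tight (300 N), 10 N forced (500 N). Paused in mid-stroke the friction share fades: 1 N free, 2.5 just firm, 4 well tight, 6 forced.
- selector_pivot (a point): pivot of the red pawl lever, on its top at 243 mm up, 55 mm from the screw's axis along the bar; the lever turns about the upright axis through it
- selector_tab (a point): middle of the red lever's upright rib, 20 mm from the pivot. The rib is 10 mm thick, 36 mm long (2 to 38 mm from the pivot, pointing outwards over the bar) and 18 mm tall, 234 to 252 mm up; the head's top plate lies 4 mm below it, the bar 11 mm.
- selector (a joint): angle of the red lever against the bar (rad), anticlockwise from above positive: 0.2 to 0.36 at the start (handle drives anticlockwise, loosening); -0.2 to -0.36 is tighten (drives clockwise). Past the middle a spring throws it over; it takes about 0.07 N m. A mere push may swing the loose handle along: pinch the rib and turn it about its pivot. It twitches as it clicks back.
- flask: empty glass conical flask, 86 mm across its base, 142 mm tall; origin under its centre; not part of the job
- bottle: amber glass reagent bottle with a blue cap, 86 mm diameter, 185 mm tall; origin under its centre; not part of the job
- cold_block: black cooling block with white tube lids, 75 x 110 x 39 mm; origin under its centre; not part of the job
- timer: white bench timer lying flat, 65 x 65 x 20 mm; origin under its centre; not part of the job

How it is judged:
On the way, in this order (a step that is already met when the one before it is completed fails the run):
1. the red pawl lever has been thrown over to the tighten side (value of joint selector below -0.1 rad), for 0.2 s.
2. the pressure plate clamps the tubes firmly (150 N or more) (contact force between clamp and rack above 150 N), for 0.3 s.
At the end, for the whole second after the job is handed in: the plate presses on the tubes in the rack with 150 to 500 N and the pawl lever is on the tighten side (below -0.1 rad) (contact force between clamp and rack between 150 and 500 N and value of joint selector below -0.1 rad); the robot touches nothing.
It fails at once if the clamp was forced (more than 500 N on the tubes) (contact force between clamp and rack above 500 N).
It fails at once if the flask, bottle, cooling block or timer was shoved more than 30 mm (distance of any of flask, bottle, cold_block, timer from where it was at the start of the episode above 0.03 m).
It also fails if it takes over 72 s, if anything falls off the work surface, if the arm or the gripper's body presses on something with over 40 N, if the wrist force passes 120 N, or if a joint passes its speed limit or range.

## Robot

A 6-joint arm with a two-finger parallel gripper is mounted at the origin on the work surface. World frame = base frame: x ahead of the robot, y to its left, z up, the work surface at z = 0. Lengths are in m, angles in rad, forces in N, time in s.
With the tool pointing down it reaches from about 0.35 to 0.85 m from the base axis. Payload 8.1 kg.
Tool frame: the origin (TCP) lies at the very end of the fingers, on their centre line; the grasp point (between the pads) lies 19 mm behind it; z points along the fingers, y is the line along which they close (so a half turn about z gives the same grasp; the last joint's range is limited). The gripper opens to 93 mm and grips with 3 to 60 N. Pads are 15 mm wide; open, the fingers measure 128 mm over their backs; the gripper's body (75 mm by 188 mm) begins 65 mm behind the grasp point.
Start: joints at [1.26, 0.13, 1.488, -0, 1.523, -0.085], TCP at [0.134, 0.585, 0.219] pointing down, gripper open.
Joint ranges: [-2.96, 2.96], [-0.89, 2.26], [0.02, 2.5], [-1.34, 4.48], [0, 2.73], [-2.66, 2.66]. Speed limits (rad/s): [2.39, 2.39, 2.79, 3.14, 3.14, 3.14].

## Interface

Orientations are given as a rotation vector (axis times angle).
In Python, from workcell import bot gives the robot as it stands.
- The arm moves only by the shell command python3 inch.py FILE [FORCE], which reads ROWS from the file FILE. ROWS is a JSON object whose key "plan" holds a list of rows, 1 to 20 of them, each of 5 numbers: the opening from 0.0 (shut) to 1.0 (fully open), then dx, dy, dz in m, then a turn about the tool's z in rad; each row is the pose to reach, as a shift and turn from the pose commanded when the command began, along the tool's axes at that moment; what a row does not reach only later rows make up. A row lasts 1/12 s, in which the tool goes at most 0.0417 m and 0.125 rad, less where a joint would pass 70% of its speed; a pose out of reach is approached as far as the arm can. The fingers move at their own pace and stop on an object; FORCE is the grip in N (left out, the last holds). Time passes only in rows, so rows that do not move let the fingers close. It prints the time, the measured TCP pose, the force, the opening and the grip force at its end. Input that does not fit is refused with a message, and nothing moves.
- bot.sense(): the state, without advancing time (a new reading comes with each control period).
- bot.get_image(name): name is "side" or "top"; returns a dict with "img" (384x512x3 uint8, blue, green, red), "fx", "fy", "cx", "cy" (pixels), "dist" ([k1, k2, p1, p2, k3] as OpenCV has them; the pictures are not rectified), "position" and "attitude" of the camera in the world. Camera axes: x right, y down, z forward; pixel columns grow to the right and rows downward; lengths in m; the calibration is good to about 2 mm. A picture is of the moment at which its call begins. There is no depth.
- bot.finish_job(): hands the job in; it is judged then, once.
The state is a dict: "clock": time; "q": joint angles; "dq": joint speeds; "joint_efforts": joint torques, N m; "ee_pos": TCP position; "tool_rot": TCP orientation; "force": force on the tool from outside, world axes, zero at the start; "moment": the same for the moment, N m; "gripper_width": opening from 0.0 (shut) to 1.0 (fully open); "grip_force": force on a finger pad.
Only numpy, scipy, OpenCV 4.12 (cv2) and the standard library are available. Lean on these libraries where they do the work, as an engineer would, in place of code of your own. Each camera call takes 0.05 s, during which the arm holds its last target. There are 200 camera calls.

## Working session

There is one attempt and no reset: what is moved stays moved. The work goes in short steps, Python scripts to look and compute and a shell command to move; the robot and the scene stay as the last step left them, time stands still between calls to the robot, and variables do not carry over. Pictures are saved under pics/ and viewed, at most 10 in all, crops included, and the job is handed in when it is done.

```bash
ls; mkdir -p pics
python3 - <<'E'
from workcell import bot
import cv2,json
for n in("top","side"):
    d=bot.get_image(n); cv2.imwrite(f"pics/{n}0.png",d["img"]); print({k:v for k,v in d.items() if k!="img"})
print(bot.sense())
E
```

```text
inch.py
pics
workcell.py
{'fx': 432.3974590099625, 'fy': 432.3974590099625, 'cx': 257.3212250108805, 'cy': 198.35875949511248, 'dist': array([-0.06186363,  0.        ,  0.        ,  0.        ,  0.        ]), 'position': array([0.37621942, 0.01595968, 1.08732609]), 'attitude': array([-2.10227528,  2.1238143 , -0.2106046 ])}
{'fx': 415.3387000066512, 'fy': 415.3387000066512, 'cx': 252.56399788368, 'cy': 184.14620777744065, 'dist': array([-0.15635213,  0.        ,  0.        ,  0.        ,  0.        ]), 'position': array([ 0.12854398, -0.48335831,  0.92313933]), 'attitude': array([-2.29373583,  0.80041984, -0.3376865 ])}
{'clock': 0.1, 'q': array([ 1.25959591e+00,  1.31100808e-01,  1.48917267e+00,  6.36757470e-06,
        1.52296824e+00, -8.54218867e-02]), 'dq': array([ 0.00046441, -0.00411322, -0.00367447, -0.00188479, -0.00162954,
       -0.00034223]), 'joint_efforts': array([ 2.01860785e-03, -5.61337996e+01, -4.93095660e+01,  7.70624634e-02,
        2.92063330e-02, -1.01029689e-04]), 'ee_pos': array([0.13415265, 0.58429233, 0.21768201]), 'tool_rot': array([-3.53862357e-01, -3.12126561e+00,  2.53734802e-03]), 'force': array([-0.29432536, -0.26527448, -0.00326433]), 'moment': array([0.02181843, 0.0155684 , 0.0280713 ]), 'grip_force': 0.0, 'gripper_width': 0.9985374349575373}
```

View pics/top0.png

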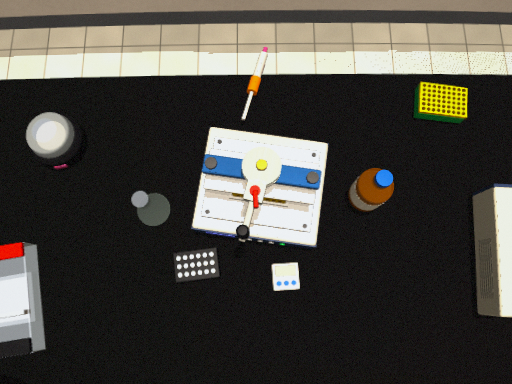

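View pics/side0.png

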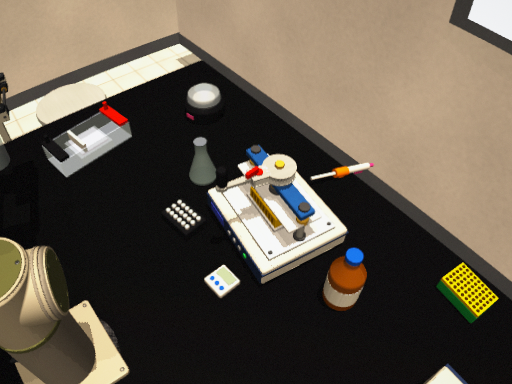

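The top view shows the brass cap at about (262,165), the red lever at (255,190) and the black grip at (243,232). The bar points to the shaker's front. The flask is left at (152,208), the bottle right at (375,187), the cold block at (196,265) and the timer at (286,277). The side view agrees, with the cap at (280,164), the lever at (254,172) and the grip at (221,180).

```bash
cat > h.py <<'E'
import numpy as np, cv2
from scipy.spatial.transform import Rotation as R
from workcell import bot
def ray(d,uv):
    K=np.array([[d["fx"],0,d["cx"]],[0,d["fy"],d["cy"]],[0,0,1]])
    p=cv2.undistortPoints(np.array([[uv]],float),K,d["dist"])[0,0]
    return d["position"],R.from_rotvec(d["attitude"]).apply([*p,1])
def plane(d,uv,z):
    o,v=ray(d,uv); return o+v*(z-o[2])/v[2]
def cross(d1,u1,d2,u2):
    o1,a=ray(d1,u1);o2,b=ray(d2,u2)
    s=np.linalg.lstsq(np.c_[a,-b],o2-o1,rcond=None)[0]
    p,q=o1+s[0]*a,o2+s[1]*b
    return (p+q)/2,np.linalg.norm(p-q)
def mask(img,kind,roi):
    x0,y0,x1,y1=roi; h=cv2.cvtColor(img,cv2.COLOR_BGR2HSV)
    H,S,V=h[...,0],h[...,1],h[...,2]
    m={"red":((H<6)|(H>174))&(S>150)&(V>90),"yel":(H>20)&(H<35)&(S>150)&(V>90),"blk":(V<60),"blue":(H>100)&(H<125)&(S>150)&(V>60)}[kind]
    o=np.zeros(m.shape,np.uint8); o[y0:y1,x0:x1]=m[y0:y1,x0:x1]*255
    n,l,st,c=cv2.connectedComponentsWithStats(o)
    k=1+np.argmax(st[1:,4]); return (l==k).astype(np.uint8),c[k],st[k]
E
python3 - <<'E'
from h import *
t,s=bot.get_image("top"),bot.get_image("side")
ct=mask(t["img"],"yel",(250,150,275,178)); cs=mask(s["img"],"yel",(270,155,290,172))
print("cap",ct[1],ct[2],cs[1],cs[2],cross(t,ct[1],s,cs[1]),plane(t,ct[1],.24),plane(s,cs[1],.24))
rt=mask(t["img"],"red",(240,175,275,215)); rs=mask(s["img"],"red",(235,160,275,190))
print("red",rt[1:],rs[1:],cross(t,rt[1],s,rs[1]),plane(t,rt[1],.252))
for z,m,d in((.252,rt,t),(.25,rs,s)):
    pts=cv2.findNonZero(m[0]); print("box",cv2.minAreaRect(pts)); 
big=lambda im,r:cv2.resize(im[r[1]:r[3],r[0]:r[2]],None,fx=6,fy=6,interpolation=cv2.INTER_CUBIC)
a=big(t["img"],(215,150,280,245)); b=big(s["img"],(210,150,275,245))
cv2.imwrite("pics/z.png",np.hstack([a,b]))
E
```

```text
cap [261.20238095 164.38095238] [256 160  11  10  84] [279.3125     163.47916667] [275 161  10   6  48] (array([0.6234124 , 0.00895755, 0.23589276]), np.float64(0.0033790384195088665)) [0.62070375 0.00983379 0.24      ] [0.62214685 0.00546942 0.24      ]
red (array([254.74820144, 194.81294964]), array([250, 185,  10,  23, 139], dtype=int32)) (array([253.69047619, 171.92857143]), array([245, 166,  18,  13, 126], dtype=int32)) (array([0.55870097, 0.02324674, 0.23700175]), np.float64(0.0011468821531105565)) [0.55497871 0.02339084 0.252     ]
box ((254.5, 196.0), (22.0, 9.0), 90.0)
box ((253.18650817871094, 171.48109436035156), (9.410748481750488, 17.718673706054688), 72.89727020263672)
```

View pics/z.png

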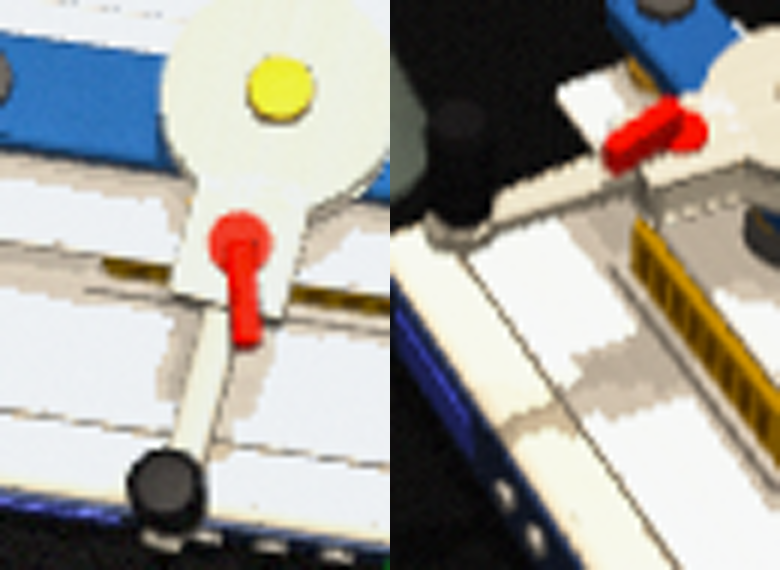

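The crops (6x) show the pivot disc at (254.8,190), the rib's outer end at (256.5,207) and the grip top at (242.2,230.7) in the top image. The rib leans to the anticlockwise side of the bar, as expected.

```bash
python3 - <<'E'
from h import *
t,s=bot.get_image("top"),bot.get_image("side")
c=plane(t,(261.2,164.4),.24);g=plane(t,(242.2,230.7),.276);p=plane(t,(254.8,190),.243);e=plane(t,(256.6,207.3),.252)
gs=plane(s,(210+70/6,150+115/6),.276)
print("cap",c,"grip",g,gs,"piv",p,"tip",e)
u=(g-c)[:2];print("r grip",np.hypot(*u),"r piv",np.hypot(*(p-c)[:2]),"tip",np.hypot(*(e-p)[:2]))
a=np.arctan2(u[1],u[0]);b=np.arctan2((e-p)[1],(e-p)[0]);print("bar dir",a,"rib dir",b,"sel",(b-a+np.pi)%(2*np.pi)-np.pi)
print("pivot by bar",c[:2]+.055*np.array([np.cos(a),np.sin(a)]))
T=R.from_rotvec(bot.sense()["tool_rot"]).as_matrix();print(T.round(3))
for n,uv,z in(("flask",(140,199),.142),("flaskbase",(153,209),0),("bottle",(384,179),.185),("cold",(196,264),.039),("timer",(286,277),.02),("col1",(210,162),.19),("col2",(312,177),.19)): print(n,plane(t,uv,z))
E
echo '{"plan": [[0.4,0,0,-0.04,0],[0.4,0,0,-0.08,0],[0.4,-0.53,-0.457,-0.08,-0.315],[0.4,-0.53,-0.457,-0.08,-0.315],[0.4,-0.53,-0.457,-0.08,-0.315],[0.4,-0.53,-0.457,-0.08,-0.315],[0.4,-0.53,-0.457,-0.08,-0.315],[0.4,-0.53,-0.457,-0.08,-0.315],[0.4,-0.53,-0.457,-0.08,-0.315],[0.4,-0.53,-0.457,-0.08,-0.315],[0.4,-0.53,-0.457,-0.08,-0.315],[0.4,-0.53,-0.457,-0.08,-0.315],[0.4,-0.53,-0.457,-0.08,-0.315],[0.4,-0.53,-0.457,-0.08,-0.315],[0.4,-0.53,-0.457,-0.08,-0.315],[0.4,-0.53,-0.457,-0.08,-0.315],[0.4,-0.53,-0.457,-0.08,-0.315],[0.4,-0.53,-0.457,-0.08,-0.315],[0.4,-0.53,-0.457,-0.08,-0.315],[0.4,-0.53,-0.457,-0.08,-0.315]]}' > rows.txt && python3 inch.py rows.txt 20
echo '{"plan": [[0.4,0,0,0,0],[0.4,0,0,0,0],[0.4,0,0,0,0]]}' > rows.txt && python3 inch.py rows.txt
python3 - <<'E'
from h import *
s=bot.sense();print(s["ee_pos"],R.from_rotvec(s["tool_rot"]).as_matrix().round(3),s["force"],s["q"])
a=bot.get_image("side")["img"];b=bot.get_image("top")["img"]
cv2.imwrite("pics/1.png",np.hstack([cv2.resize(a[90:240,190:310],None,fx=3.3,fy=3.3),cv2.resize(b[120:270,200:320],None,fx=3.3,fy=3.3)]))
E
```

```text
clock: 1.97
ee_pos: [0.5507, 0.0154, 0.2975]
tool_rot: [0.132, -3.138, 0.003]
force: [0.8, 0.4, 0.1]
gripper_width: 0.4
grip_force: 0.0
clock: 2.22
ee_pos: [0.5481, 0.0216, 0.2988]
tool_rot: [-0.142, 3.138, 0.0]
force: [-0.3, -0.2, -0.8]
gripper_width: 0.398
grip_force: 0.0
[0.54812489 0.02162483 0.29878277] [[-0.996 -0.09   0.   ]
 [-0.09   0.996  0.   ]
 [-0.     0.    -1.   ]] [-0.33838107 -0.23112176 -0.78130655] [-5.42403867e-02 -2.86330779e-02  1.50798708e+00  2.89878613e-04
  1.66223728e+00 -1.71518473e+00]
```

View pics/1.png

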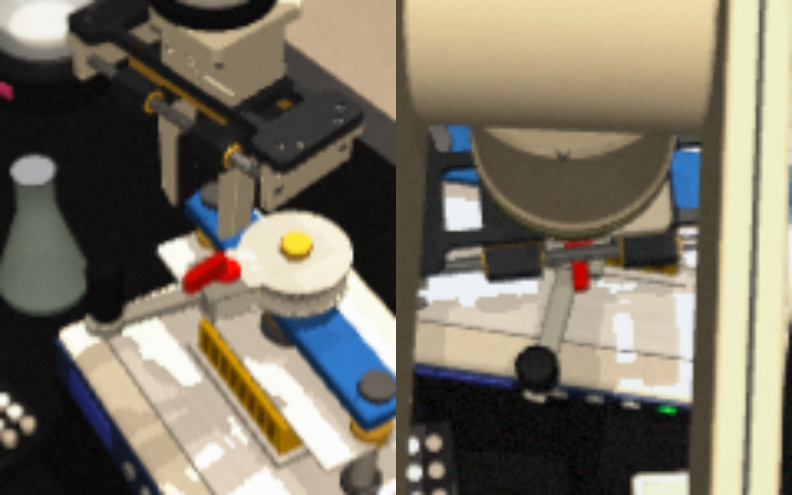

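The side view shows the open fingers straddling the line above the red rib, with their tips at about (241,152) and (261,161). The grip stands clear. Next I descend and pinch the rib.

```bash
echo '{"plan": [[0.4,0,0,0.03,0],[0.4,0,0,0.05,0],[0.4,0,0,0.061,0],[0.4,0,0,0.061,0],[0.4,0,0,0.061,0]]}' > rows.txt && python3 inch.py rows.txt 20
echo '{"plan": [[0.2,0,0,0,0],[0.1,0,0,0,0],[0.05,0,0,0,0],[0.0,0,0,0,0],[0.0,0,0,0,0],[0.0,0,0,0,0],[0.0,0,0,0,0]]}' > rows.txt && python3 inch.py rows.txt 20
python3 - <<'E'
from h import *
s=bot.sense();print(s["ee_pos"],s["force"],s["moment"],s["gripper_width"]*93)
a=bot.get_image("side")["img"];b=bot.get_image("top")["img"]
cv2.imwrite("pics/2.png",np.hstack([cv2.resize(a[90:240,190:310],None,fx=3.3,fy=3.3),cv2.resize(b[120:270,200:320],None,fx=3.3,fy=3.3)]))
E
```

```text
clock: 2.73
ee_pos: [0.5481, 0.0213, 0.2378]
tool_rot: [0.141, -3.138, -0.0]
force: [-0.2, -0.4, -0.1]
gripper_width: 0.4
grip_force: 0.0
clock: 3.32
ee_pos: [0.5489, 0.0207, 0.2383]
tool_rot: [-0.14, 3.137, -0.0]
force: [-0.4, 0.3, 4.5]
gripper_width: 0.104
grip_force: 20.0
[0.54888112 0.02069481 0.23832268] [-0.44419057  0.34434976  4.46742482] [ 0.0712534   0.08731129 -0.03063341] 9.673816411060661
```

View pics/2.png

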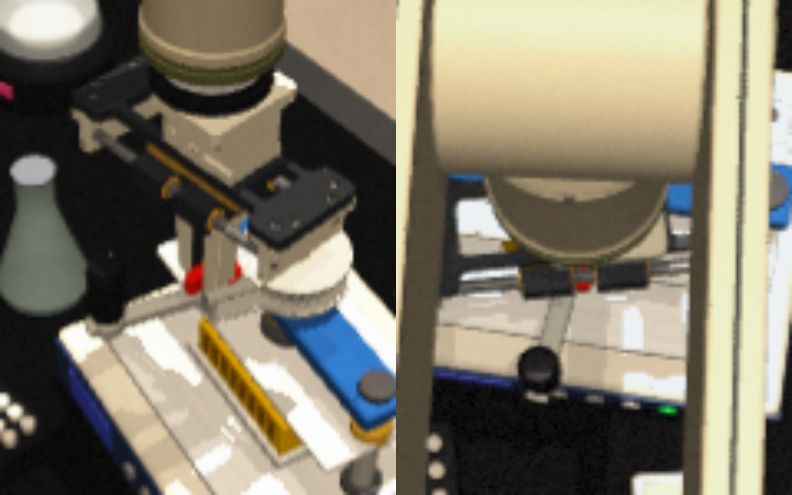

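The pinch is right: the pads are on the rib at 9.7 mm, which matches the 10 mm rib. Next I turn it about its pivot, about 19 mm behind the TCP.

```bash
echo '{"plan": [[0,-0.0001,0.0019,-0.001,0.1],[0,-0.0004,0.0038,-0.001,0.2],[0,-0.0008,0.0056,-0.001,0.3],[0,-0.0015,0.0074,-0.001,0.4],[0,-0.0023,0.0091,-0.001,0.5],[0,-0.0033,0.0107,-0.001,0.6],[0,-0.0036,0.0111,-0.001,0.63],[0,-0.0036,0.0111,-0.001,0.63],[0,-0.0036,0.0111,-0.001,0.63]]}' > rows.txt && python3 inch.py rows.txt
python3 - <<'E'
from h import *
s=bot.sense();print(s["ee_pos"],s["force"],s["moment"],s["gripper_width"]*93)
E
echo '{"plan": [[0.1,0,0,0,0],[0.2,0,0,0,0],[0.3,0,0,0,0],[0.3,0,0,0,0],[0.3,0,0,-0.04,0],[0.3,0,0,-0.08,0],[0.3,0,0,-0.08,0],[0.3,0,0,-0.08,0]]}' > rows.txt && python3 inch.py rows.txt
python3 - <<'E'
from h import *
s=bot.sense();print(s["ee_pos"],s["force"],s["moment"],s["gripper_width"]*93)
a=bot.get_image("side")["img"];b=bot.get_image("top")["img"]
cv2.imwrite("pics/3.png",np.hstack([cv2.resize(a[90:240,190:310],None,fx=3.3,fy=3.3),cv2.resize(b[120:270,200:320],None,fx=3.3,fy=3.3)]))
E
```

```text
clock: 4.17
ee_pos: [0.5515, 0.0324, 0.2384]
tool_rot: [0.836, 3.028, 0.001]
force: [4.1, 1.7, -1.2]
gripper_width: 0.104
grip_force: 20.0
[0.55146943 0.03240084 0.23838446] [ 4.08733955  1.66779798 -1.19067729] [ 0.36060076 -0.80278713  0.10471985] 9.668996295992788
clock: 4.83
ee_pos: [0.5525, 0.0318, 0.3223]
tool_rot: [0.837, 3.022, 0.002]
force: [-0.2, -0.9, -1.0]
gripper_width: 0.3
grip_force: 0.0
[0.55249832 0.03184524 0.32229963] [-0.16176196 -0.87451768 -1.0498946 ] [-0.00284032  0.03429464 -0.03127043] 27.904493473056075
```

View pics/3.png

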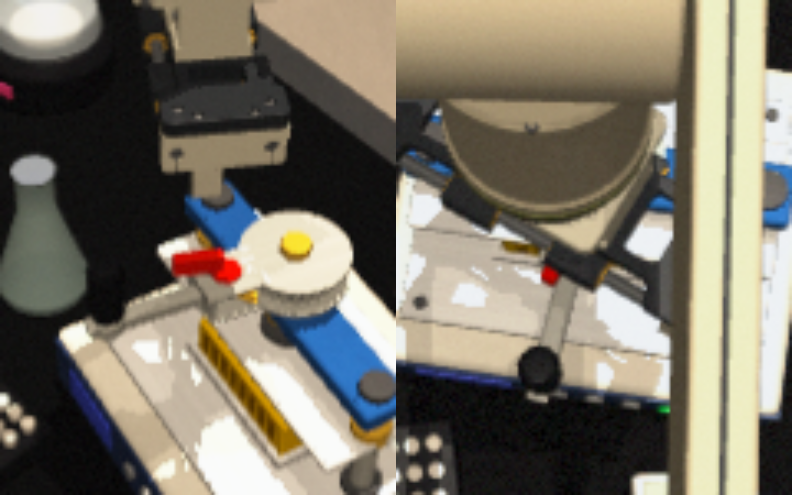

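The side view shows the red rib now on the other side of the bar (pivot (259,172), tip (243,170)) and the handle unmoved, so the lever is on tighten. I check its angle while moving above the grip.

```bash
echo '{"plan": [[0.7,0.03,-0.011,0,-0.1],[0.7,0.06,-0.022,0,-0.2],[0.7,0.0714,-0.0259,0,-0.285],[0.7,0.0714,-0.0259,0,-0.285],[0.7,0.0714,-0.0259,0,-0.285],[0.7,0.0714,-0.0259,0,-0.285]]}' > rows.txt && python3 inch.py rows.txt
python3 - <<'E'
from h import *
s=bot.sense();T=R.from_rotvec(s["tool_rot"]).as_matrix();print(s["ee_pos"],np.arctan2(T[1,0],T[0,0]),s["q"])
t=bot.get_image("side");a=t["img"];b=bot.get_image("top")["img"]
rs=mask(a,"red",(235,155,275,190));print(rs[1:]);r=cv2.minAreaRect(cv2.findNonZero(rs[0]));print(r)
print("base",plane(t,(221.8,187.5),.226))
p=plane(t,(259,171.8),.243);e=plane(t,(243.3,169.7),.246);print(p,e,np.arctan2(*(e-p)[1::-1]))
cv2.imwrite("pics/4.png",np.hstack([cv2.resize(a[90:240,190:310],None,fx=3.3,fy=3.3),cv2.resize(b[120:270,200:320],None,fx=3.3,fy=3.3)]))
E
```

```text
clock: 5.43
ee_pos: [0.4768, 0.0465, 0.3177]
tool_rot: [-0.405, -3.114, 0.0]
force: [-0.2, -0.3, 0.3]
gripper_width: 0.67
grip_force: 0.0
[0.47678855 0.04645996 0.31773367] 2.883062363266123 [-9.81144370e-03 -2.18063980e-01  1.64795194e+00 -1.72256657e-04
  1.71277926e+00 -1.32210198e+00]
(array([252.22147651, 169.93959732]), array([242, 165,  21,  11, 149], dtype=int32))
((252.0, 170.0), (10.0, 20.0), 90.0)
base [0.47859145 0.03731524 0.226     ]
[0.56532517 0.01151082 0.243     ] [0.53933505 0.03641611 0.246     ] 2.3775061105917032
```

View pics/4.png

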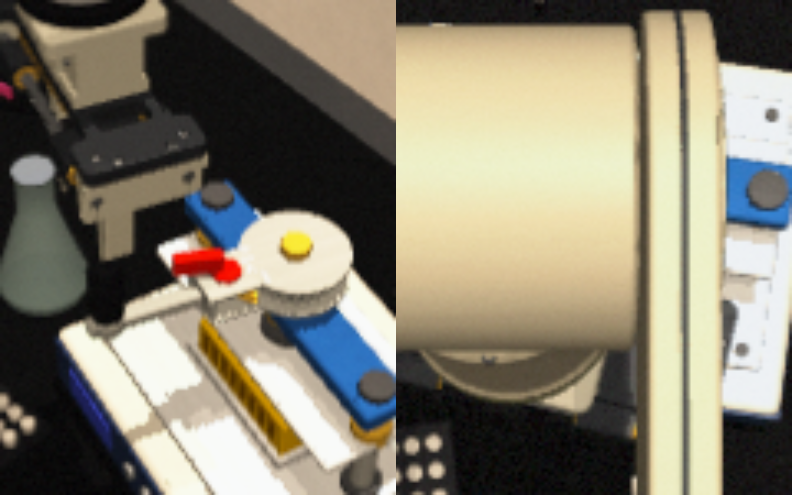

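The lever reads about -0.4 rad to the bar, so it is on tighten. The near finger, with its tip at about (225,167), hangs next to the grip top at (221,170). I go down and grip.

```bash
echo '{"plan": [[0.7,0,0,0.02,0],[0.7,0,0,0.04,0],[0.7,0,0,0.06,0],[0.7,0,0,0.08,0],[0.7,0,0,0.08,0],[0.7,0,0,0.08,0]]}' > rows.txt && python3 inch.py rows.txt 40
echo '{"plan": [[0.5,0,0,0,0],[0.4,0,0,0,0],[0.3,0,0,0,0],[0.2,0,0,0,0],[0.1,0,0,0,0],[0.1,0,0,0,0],[0.1,0,0,0,0],[0.1,0,0,0,0]]}' > rows.txt && python3 inch.py rows.txt 40
python3 - <<'E'
from h import *
s=bot.sense();print(s["ee_pos"],s["force"],s["moment"],s["gripper_width"]*93)
p=np.array([.155*(np.cos(i*.1)-1) for i in range(1,11)]).round(4);print(p,(.155*np.sin(np.arange(1,11)*.1)).round(4))
a=bot.get_image("side")["img"]
cv2.imwrite("pics/5.png",cv2.resize(a[90:240,190:310],None,fx=4,fy=4))
E
```

```text
clock: 6.03
ee_pos: [0.4761, 0.0465, 0.2375]
tool_rot: [-0.402, -3.113, 0.001]
force: [-0.2, -0.3, 1.1]
gripper_width: 0.702
grip_force: 0.0
clock: 6.7
ee_pos: [0.4767, 0.0467, 0.2389]
tool_rot: [0.401, 3.115, 0.0]
force: [-0.4, 0.0, 0.4]
gripper_width: 0.273
grip_force: 40.0
[0.47671127 0.04668648 0.2389199 ] [-0.41272387  0.03015862  0.43673622] [-0.00269041  0.01840074  0.00882895] 25.397733942864622
[-0.0008 -0.0031 -0.0069 -0.0122 -0.019  -0.0271 -0.0364 -0.047  -0.0587
 -0.0713] [0.0155 0.0308 0.0458 0.0604 0.0743 0.0875 0.0999 0.1112 0.1214 0.1304]
```

View pics/5.png

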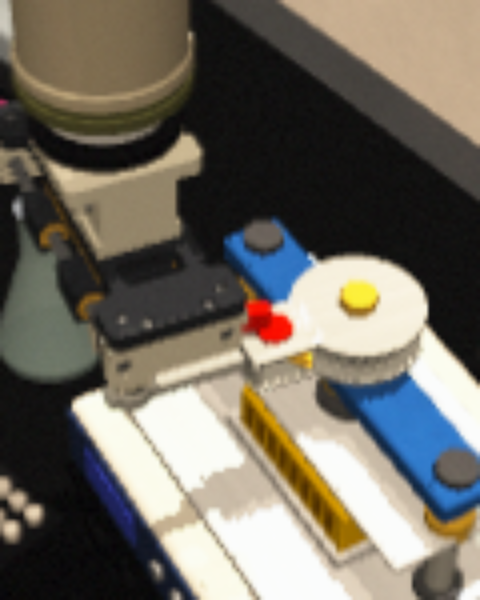

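The grip is held: the pads are at 25.4 mm on the 26 mm sleeve, and the rib stays on the tighten side at about (256,169). Now the first half-radian stroke clockwise, turning the hand with it, followed by a pause.

```bash
cat > f.py <<'E'
from h import *
s=bot.sense();T=R.from_rotvec(s["tool_rot"]).as_matrix();C=np.array([.621,.0088])
print("f tool",(T.T@s["force"]).round(2),"tool ang %.3f"%np.arctan2(T[1,0],T[0,0]),"pos",s["ee_pos"].round(4),"r %.4f th %.3f"%(np.hypot(*(s["ee_pos"][:2]-C)),np.arctan2(*(s["ee_pos"][:2]-C)[::-1])),"q6 %.2f"%s["q"][5],"w %.1f"%(s["gripper_width"]*93))
E
echo '{"plan": [[0.1,-0.0008,0.0155,0,0.1],[0.1,-0.0031,0.0308,0,0.2],[0.1,-0.0069,0.0458,0,0.3],[0.1,-0.0122,0.0604,0.0005,0.4],[0.1,-0.019,0.0743,0.0008,0.5]]}' > rows.txt && python3 inch.py rows.txt; python3 f.py
echo '{"plan": [[0.1,0,0,0,0],[0.1,0,0,0,0],[0.1,0,0,0,0],[0.1,0,0,0,0],[0.1,0,0,0,0],[0.1,0,0,0,0]]}' > rows.txt && python3 inch.py rows.txt; python3 f.py
```

```text
clock: 7.17
ee_pos: [0.5142, 0.1134, 0.2382]
tool_rot: [1.167, 2.916, -0.002]
force: [1.9, -7.5, 3.6]
gripper_width: 0.274
grip_force: 40.0
f tool [-6.56 -4.11 -3.63] tool ang 2.380 pos [0.5142 0.1134 0.2382] r 0.1495 th 2.367 q6 -0.69 w 25.5
clock: 7.67
ee_pos: [0.514, 0.1131, 0.2382]
tool_rot: [1.159, 2.919, 0.0]
force: [4.0, -3.8, 3.2]
gripper_width: 0.271
grip_force: 40.0
f tool [-5.48 -0.01 -3.17] tool ang 2.386 pos [0.514  0.1131 0.2382] r 0.1494 th 2.369 q6 -0.70 w 25.2
```

Free stroke: 4.1 N driving and about 0 N paused. A 5 N radial pull builds up, so I shave 1.5 mm inward and go on.

```bash
echo '{"plan": [[0.1,-0.0015,0.0155,0,0.1],[0.1,-0.0041,0.0308,0,0.2],[0.1,-0.0082,0.0458,0.0005,0.3],[0.1,-0.0137,0.0604,0.0005,0.4],[0.1,-0.0205,0.0743,0.0008,0.5]]}' > rows.txt && python3 inch.py rows.txt; python3 f.py
echo '{"plan": [[0.1,0,0,0,0],[0.1,0,0,0,0],[0.1,0,0,0,0],[0.1,0,0,0,0],[0.1,0,0,0,0],[0.1,0,0,0,0]]}' > rows.txt && python3 inch.py rows.txt; python3 f.py
```

```text
clock: 8.08
ee_pos: [0.5795, 0.1528, 0.2373]
tool_rot: [1.852, 2.538, -0.003]
force: [-1.3, -10.5, 7.2]
gripper_width: 0.27
grip_force: 40.0
f tool [-9.63 -4.44 -7.15] tool ang 1.881 pos [0.5795 0.1528 0.2373] r 0.1499 th 1.852 q6 -0.14 w 25.1
clock: 8.58
ee_pos: [0.5796, 0.1527, 0.2374]
tool_rot: [1.845, 2.542, -0.001]
force: [1.8, -4.5, 4.4]
gripper_width: 0.274
grip_force: 40.0
f tool [-4.85  0.35 -4.41] tool ang 1.886 pos [0.5796 0.1527 0.2374] r 0.1497 th 1.851 q6 -0.14 w 25.5
```

Fitting the path gives a TCP radius of 0.149, because the sleeve sits slightly off the pad centre. From here I use that radius.

```bash
echo '{"plan": [[0.1,-0.0017,0.0149,0,0.1],[0.1,-0.0042,0.0296,0,0.2],[0.1,-0.008,0.044,0,0.3],[0.1,-0.0133,0.058,0,0.4],[0.1,-0.0197,0.0714,0,0.5]]}' > rows.txt && python3 inch.py rows.txt; python3 f.py
echo '{"plan": [[0.1,0,0,0,0],[0.1,0,0,0,0],[0.1,0,0,0,0],[0.1,0,0,0,0],[0.1,0,0,0,0],[0.1,0,0,0,0]]}' > rows.txt && python3 inch.py rows.txt; python3 f.py
```

```text
clock: 9.0
ee_pos: [0.6522, 0.1559, 0.2367]
tool_rot: [-2.421, -2.0, 0.007]
force: [-9.0, -8.6, 6.1]
gripper_width: 0.276
grip_force: 40.0
f tool [-10.16  -7.2   -6.08] tool ang 1.381 pos [0.6522 0.1559 0.2367] r 0.1503 th 1.362 q6 0.35 w 25.7
clock: 9.5
ee_pos: [0.6524, 0.1557, 0.2367]
tool_rot: [-2.417, -2.006, 0.005]
force: [-3.0, -6.5, 2.8]
gripper_width: 0.277
grip_force: 40.0
f tool [-6.95 -1.78 -2.79] tool ang 1.385 pos [0.6524 0.1557 0.2367] r 0.1502 th 1.360 q6 0.34 w 25.8
```

Contact is showing: 7.2 N driving and 1.8 N paused. I continue with small steps, relaxing the radial pull.

```bash
echo '{"plan": [[0.1,-0.0012,0.0037,0,0.025],[0.1,-0.0022,0.0075,0,0.05],[0.1,-0.0024,0.0112,0,0.075],[0.1,-0.0027,0.0149,0,0.1],[0.1,-0.0032,0.0186,0,0.125],[0.1,-0.0037,0.0223,0,0.15]]}' > rows.txt && python3 inch.py rows.txt; python3 f.py
echo '{"plan": [[0.1,0,0,0,0],[0.1,0,0,0,0],[0.1,0,0,0,0],[0.1,0,0,0,0],[0.1,0,0,0,0],[0.1,0,0,0,0],[0.1,0,0,0,0],[0.1,0,0,0,0]]}' > rows.txt && python3 inch.py rows.txt; python3 f.py
```

```text
clock: 10.0
ee_pos: [0.6727, 0.1499, 0.2365]
tool_rot: [-2.558, -1.818, 0.006]
force: [-9.1, 0.5, 4.6]
gripper_width: 0.272
grip_force: 40.0
f tool [-2.52 -8.82 -4.52] tool ang 1.236 pos [0.6727 0.1499 0.2365] r 0.1502 th 1.220 q6 0.48 w 25.3
clock: 10.67
ee_pos: [0.6728, 0.1498, 0.2366]
tool_rot: [-2.557, -1.82, 0.005]
force: [-6.0, 0.5, 4.6]
gripper_width: 0.275
grip_force: 40.0
f tool [-1.46 -5.88 -4.58] tool ang 1.237 pos [0.6728 0.1498 0.2366] r 0.1502 th 1.219 q6 0.48 w 25.6
```

```bash
for i in 1 2 3; do echo '{"plan": [[0.1,0,0,0,0],[0.1,0,0,0,0],[0.1,0,0,0,0],[0.1,0,0,0,0],[0.1,0,0,0,0],[0.1,0,0,0,0]]}' > rows.txt && python3 inch.py rows.txt >/dev/null; python3 f.py; done
python3 - <<'E'
from h import *
d=bot.get_image("side")["img"]
cv2.imwrite("pics/6.png",cv2.resize(d[90:240,190:310],None,fx=4,fy=4))
E
```

```text
f tool [-1.63 -7.06 -3.19] tool ang 1.237 pos [0.6728 0.1498 0.2366] r 0.1502 th 1.219 q6 0.48 w 25.6
f tool [-1.61 -6.62 -3.66] tool ang 1.237 pos [0.6728 0.1498 0.2366] r 0.1502 th 1.219 q6 0.48 w 25.3
f tool [-2.45 -6.43 -3.74] tool ang 1.237 pos [0.6728 0.1498 0.2366] r 0.1502 th 1.219 q6 0.48 w 25.6
```

View pics/6.png

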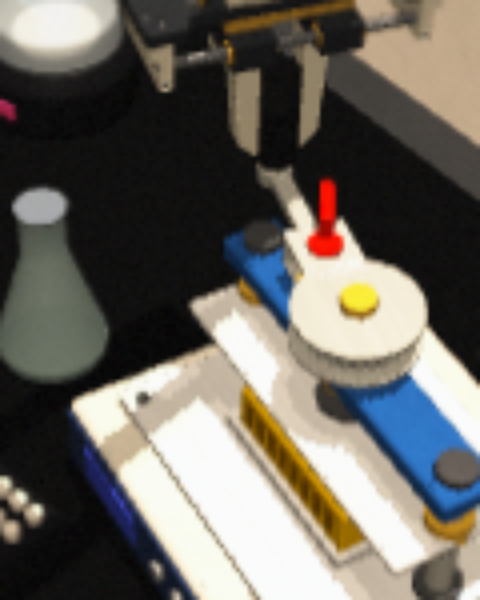

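The view shows the handle swung to the left-back with the grip in the fingers. The rib, from (271,151) to (272,136), is still on tighten, and the flask and block are untouched. Free driving was about 4.3 N and it now takes 8.8 N. Contact began near 1.85 rad handle angle, and 0.63 rad at 330 N/rad gives about 200–250 N. That is firm and not forced, so I ease off and let go.

```bash
echo '{"plan": [[0.1,0,-0.001,-0.0005,0],[0.1,0,-0.002,-0.001,0],[0.1,0,-0.002,-0.001,0],[0.3,0,-0.002,-0.001,0],[0.5,0,-0.002,-0.001,0],[0.7,0,-0.002,-0.001,0],[0.7,0,-0.002,-0.001,0],[0.7,0,-0.002,-0.001,0],[0.7,0,-0.002,-0.03,0],[0.7,0,-0.002,-0.06,0],[0.7,0,-0.002,-0.1,0],[0.7,0,-0.002,-0.12,0],[0.7,0,-0.002,-0.12,0],[0.7,0,-0.002,-0.12,0],[0.7,0,-0.002,-0.12,0]]}' > rows.txt && python3 inch.py rows.txt; python3 f.py
python3 - <<'E'
from h import *
t=bot.get_image("side");d=t["img"]
rs=mask(d,"red",(240,110,290,180));print(rs[1:])
cv2.imwrite("pics/7.png",cv2.resize(d[60:330,130:400],None,fx=2.2,fy=2.2))
E
```

```text
clock: 13.47
ee_pos: [0.673, 0.15, 0.3562]
tool_rot: [-2.561, -1.82, 0.001]
force: [-0.6, -0.7, -0.9]
gripper_width: 0.699
grip_force: 0.0
f tool [-0.83 -0.35  0.86] tool ang 1.236 pos [0.673  0.15   0.3562] r 0.1504 th 1.218 q6 0.48 w 65.0
(array([270.32989691, 145.56701031]), array([266, 135,   9,  19,  97], dtype=int32))
```

View pics/7.png

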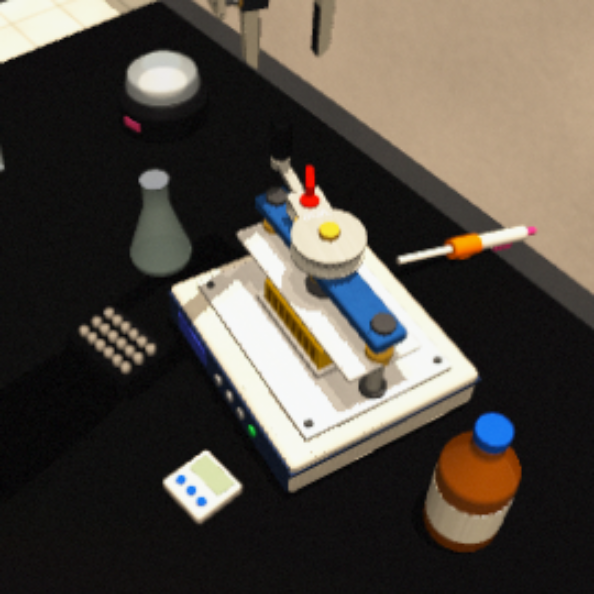

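The hand is clear above the grip. The rib (pivot at (271,151), tip at (271,137)) is still on tighten, and the flask, bottle, block and timer stand where they were. I hand in.

```bash
python3 -c "
from workcell import bot
print(bot.finish_job())"
```

```text
the job is handed in; nothing more can be done
None
```

I threw the lever to tighten, drove the clamp down in one pass of short clockwise strokes (no back-strokes needed) to about 200–250 N by my estimate (from grip force and handle angle, not measured directly), let go with the neighbouring things undisturbed, and handed in; no verdict was returned.

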